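Load the round blank into the rotary embossing table

TASK

The rotary table of the embossing bed has been left between two positions. Turn it by one of its posts until it clicks into the position where the round pocket faces the feed plate, and slide the round plywood blank off the feed plate into the round pocket so that it lies flat on the pocket floor. Let go of everything, and do not push away or tip over the glue bottle and the paste jar.

Things in the scene. Friction and masses are not known exactly. Their poses are not given: they have to be found in the camera images.
- bed: Fixed embossing bed: grey base with turntable, bright feed plate on its -y side, grey column (70 x 50 mm, 210 mm high) at y = +250 mm with its head swung back to y = +445 mm. Origin on the bench (z = 0) under the turntable's vertical axis. Nothing overhangs the turntable or the feed plate. Turntable: aluminium disc, 260 mm diameter, top at z = 30 mm.
- feed_plate (a point): Centre of the top of the feed plate, 31.5 mm above the bench: a flat steel plate without rims, 220 mm (bed's x) by 200 mm (bed's y), its near edge 4 mm from the turntable's rim and 1.5 mm higher than the turntable's top.
- turntable (a joint): Turntable angle about the vertical, rad, growing anticlockwise from above; at 0 the round pocket faces the feed plate. A spring roller clicks between rim lugs at 0, +-1.57 and 3.14, centring from about 0.07 rad either side; a click takes about 7 N at a post, in between the table turns easily and stays where left. Starts 0.75 to 1.3 rad from 0, on the positive side.
- round_pocket (a point): Centre of the floor (dark steel) of the turntable's round pocket, 70 mm from the axis, 22 mm above the bench. The pocket is 104 mm in diameter and 8 mm deep with square edges. x, y turn with the table; at joint angle 0 they are parallel to the bed's. The pocket on the table's other side is an 82 mm square.
- post_a (a point): Point at z = 60 mm on the axis of one of two upright steel posts for turning the table by hand, 108 mm from the turntable's axis, 90 degrees anticlockwise of the round pocket seen from above (bed's +x side at joint angle 0). The post is 16 mm in diameter and stands from the table's top (z = 30 mm) to z = 75 mm.
- post_b (a point): The same on the second post, 90 degrees clockwise of the round pocket (on the bed's -x side at joint angle 0).
- blank: The round plywood blank, a disc 100 mm in diameter and 12 mm thick, about 80 g, lying flat on the feed plate. Origin at the centre of its underside, z up. It is too wide to grasp across; seated in the pocket it stands 4 mm proud of the table.
- glue: White glue bottle, 56 mm in diameter, 150 mm high, standing beyond the feed plate. Origin at the centre of its underside.
- paste: Squat glass paste jar, 72 mm in diameter, 90 mm high, standing on the bed's grey base (10 mm high) between the turntable and the column, on the robot's side. Origin at the centre of its underside.
There are look-alikes about, which are no part of the job. Of the things like the blank, leave any that is black or yellow; of the rest the larger one is meant.

How it is judged (in metres and radians):
At the end, for the whole second after the job is handed in: The turntable rests within 0.07 rad of the clicked position where the round pocket faces the feed plate, and the blank lies at rest in the round pocket: within 5 mm of its centre, its underside within 2 mm of the pocket floor, level within 0.05 rad (value of joint turntable between -0.07 and 0.07 rad and horizontal distance between blank and round_pocket below 0.005 m and z of blank in the frame of round_pocket between -0.003 and 0.002 m and angle between blank's own z axis and vertical below 0.05 rad and linear speed of blank below 0.02 m/s and velocity of joint turntable between -0.05 and 0.05 rad/s); the robot touches nothing.
It fails at once if the glue bottle is tipped or pushed more than 40 mm (angle between glue's own z axis and vertical above 0.5 rad or distance of glue from where it was at the start of the episode above 0.04 m).
It fails at once if the paste jar is tipped or pushed more than 40 mm (angle between paste's own z axis and vertical above 0.5 rad or distance of paste from where it was at the start of the episode above 0.04 m).
It also fails if it takes over 54 s, if anything falls off the work surface, if the arm or the gripper's body presses on something with over 40 N, if the wrist force passes 120 N, or if a joint passes its speed limit or range.

ROBOT

A 6-joint arm with a two-finger parallel gripper is mounted at the origin on the work surface. World frame = base frame: x ahead of the robot, y to its left, z up, the work surface at z = 0. Lengths are in mm, angles in degrees, forces in N, time in s.
With the tool pointing down it reaches from about 300 to 850 mm from the base axis. Payload 4.2 kg.
Tool frame: the origin (TCP) lies at the very end of the fingers, on their centre line; the grasp point (between the pads) lies 19 mm behind it; z points along the fingers, y is the line along which they close (so a half turn about z gives the same grasp; the last joint's range is limited). The gripper opens to 91 mm and grips with 3 to 60 N. Pads are 32 mm wide; open, the fingers measure 118 mm over their backs; the gripper's body (76 mm by 178 mm) begins 60 mm behind the grasp point.
Start: joints at [66.119, 18.312, 89.639, -0, 72.044, -1.146], TCP at [222.223, 530.339, 213.976] pointing down, gripper open.
Joint ranges: [-177.97, 177.97], [-48.28, 115.42], [12.27, 149.76], [-77.06, 257.06], [2.81, 150.46], [-146.56, 146.56]. Speed limits (degrees/s): [147.25, 147.25, 180, 180, 180, 180].

INTERFACE

Orientations are given as [roll, pitch, yaw] about the fixed x, y, z axes, in that order (R = Rz(yaw) Ry(pitch) Rx(roll)).
In Python, from workcell import env, eyes gives the robot as it stands.
- The arm moves only by the tool send_rows, never from a script. Its argument "targets" is text: rows parted by semicolons, each of 7 numbers parted by spaces: the shift along the tool's x, y, z in m, then the turn, a rotation vector about the tool's x, y, z in degrees, then the opening in per cent of the stroke, from 0 (shut) to 100 (fully open). A call has 1 to 12 rows; each row is the pose to reach, as a shift and turn from the pose commanded when the call began, along the tool's axes at that moment; what a row does not reach only later rows make up. A row lasts 1/12 s, in which the tool goes at most 41.7 mm and 7.16 degrees, less where a joint would pass 70% of its speed; a pose out of reach is approached as far as the arm can. A call with a gripper value outside its range is refused whole. The fingers move at their own pace and stop on an object; "grip_force" is the grip in N (left out, the last holds). Time passes only in rows, so rows that repeat a pose let the fingers close. It gives the time, the measured TCP pose, the force, the opening and the grip force at its end, in the units of the state.
- env.state(): the state, without advancing time (a new reading comes with each control period).
- eyes.grab_frame(name): name is "scene" or "top" or "wrist"; returns a dict with "image" (420x560x3 uint8, blue, green, red), "fovy" (degrees; the focal length in pixels is half the picture's height over the tangent of half this angle, whatever the lens; pixels are square), "cx", "cy" (the principal point, pixels), "D" ([k1, k2, p1, p2, k3] as OpenCV has them; the pictures are not rectified), "eye" and "attitude" of the camera in the world. Camera axes: x right, y up, looking along -z (the intrinsics and any distortion apply to the point x, -y, -z); pixel columns grow to the right and rows downward; lengths in mm; the calibration is good to about 2 mm. A picture is of the moment at which its call begins. There is no depth.
- env.job_done(): hands the job in; it is judged then, once.
The state is a dict: "time_s": time; "qpos": joint angles; "qvel": joint speeds; "effort": joint torques, N m; "ee_pos": TCP position; "ee_rot": TCP orientation; "force": force on the tool from outside, world axes, zero at the start; "torque": the same for the moment, N m; "gripper_width": finger opening in mm; "gripper_force": force on a finger pad.
Only numpy, scipy, OpenCV 4.12 (cv2) and the standard library are available. Lean on these libraries where they do the work, as an engineer would, in place of code of your own. Each camera call takes 0.05 s, during which the arm holds its last target. There are 200 camera calls.

## Working session

There is one attempt and no reset: what is moved stays moved. The work goes in short steps, Python scripts to look and compute and a tool call to move; the robot and the scene stay as the last step left them, time stands still between calls to the robot, and variables do not carry over. Pictures are saved under pics/ and viewed, at most 10 in all, crops included, and the job is handed in when it is done.

Besides the shell and the picture viewer there is one more tool, called after "Request:" by a JSON object that holds its "op" and its "data". send_rows: Moves the arm, as the interface text tells. Its arguments: {"type":"object","properties":{"targets":{"type":"string"},"grip_force":{"type":"number"}},"required":["targets"]}

```bash
mkdir -p pics; ls; python3 - <<'E'
from workcell import env, eyes
import cv2
print(env.state())
for n in ("scene","top"):
    f=eyes.grab_frame(n); cv2.imwrite(f"pics/{n}0.png",f["image"]); f.pop("image"); print(n,f)
E
```

```text
pics
{'time_s': 0.0, 'qpos': array([ 6.61191303e+01,  1.83508890e+01,  8.97070144e+01,  9.68419989e-05,
        7.20424789e+01, -1.14451665e+00]), 'qvel': array([ 0.0198378 ,  0.04831815,  0.06416488,  0.00469399, -0.01055399,
        0.00926338]), 'effort': array([-8.17058590e-04, -4.12459731e+01, -2.31970704e+01,  7.26635009e-02,
        4.56382823e-02, -1.23548598e-04]), 'ee_pos': array([222.0140375 , 529.8629811 , 213.12369008]), 'ee_rot': array([-1.79899640e+02, -2.09711202e-03,  1.57263615e+02]), 'force': array([0.36169948, 0.09549648, 0.06909802]), 'torque': array([-0.00423964, -0.06442554, -0.0141501 ]), 'gripper_force': 0.0, 'gripper_width': 91.44227040778553}
scene {'fovy': 51.16828985863358, 'cx': 270.01519302594056, 'cy': 208.46638333709933, 'D': array([-0.00484612,  0.        ,  0.        ,  0.        ,  0.        ]), 'eye': array([ 946.1320538 , -644.81961176,  822.89033329]), 'attitude': array([4.60602633e+01, 2.56154000e-03, 3.07216504e+01])}
top {'fovy': 52.68836924877948, 'cx': 274.34531939385346, 'cy': 206.8618009255196, 'D': array([-0.00843861,  0.        ,  0.        ,  0.        ,  0.        ]), 'eye': array([525.0789248 ,  27.93928561, 918.01931625]), 'attitude': array([  2.79965115,  -0.79595863, -89.56577886])}
```

View pics/scene0.png

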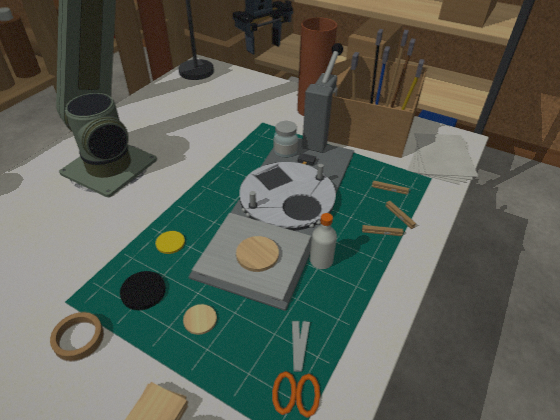

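View pics/top0.png

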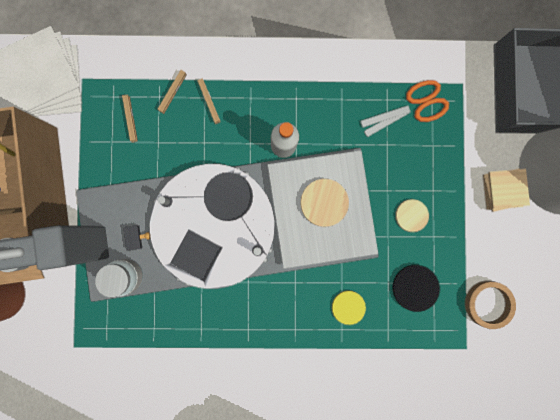

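The top view shows the blank candidates: plywood on the feed plate (325,202), small plywood (412,215), black (416,287) and yellow (349,308). I choose (325,202), the larger plywood disc on the feed plate. The turntable is at about (212,226), the round pocket at (228,196), the posts at (166,200) and (257,250), the glue at (285,138) and the paste at (116,280). I'll check this in a crop.

```bash
python3 - <<'E'
import cv2
im=cv2.imread("pics/top0.png")[130:310,140:390]
cv2.imwrite("pics/crop0.png",cv2.resize(im,None,fx=3.2,fy=3.2,interpolation=cv2.INTER_CUBIC))
E
```

```text
(no output)
```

View pics/crop0.png

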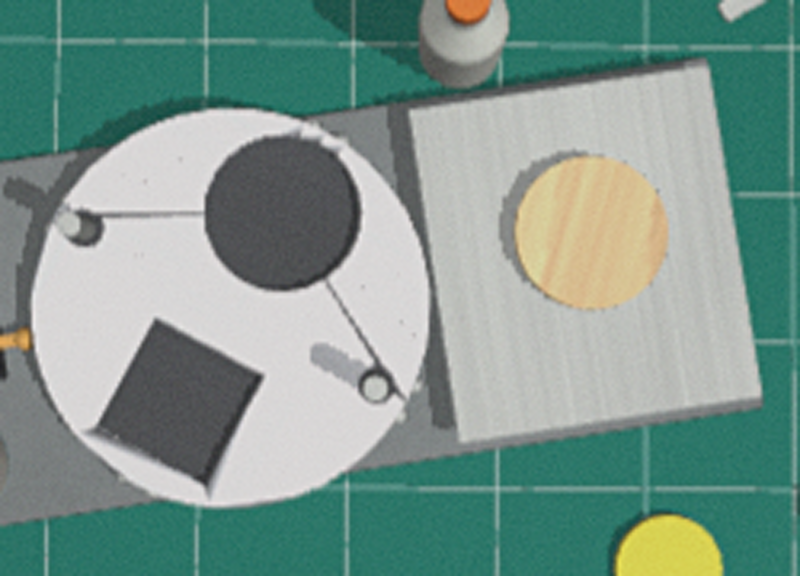

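Confirmed: the blank is at crop (592,233) with radius 77, which matches 100 mm. Turntable centre is (232,307), pocket centre (283,213), post tops (68,218) and (375,387), and the plate corners are visible. Next I work out positions.

```bash
cat > h.py <<'E'
import numpy as np, cv2
from scipy.spatial.transform import Rotation as R
def ray(f,uv):
    h=f["image"].shape[0]; F=h/2/np.tan(np.radians(f["fovy"]/2))
    K=np.array([[F,0,f["cx"]],[0,F,f["cy"]],[0,0,1]])
    p=cv2.undistortPoints(np.array(uv,float).reshape(-1,1,2),K,np.asarray(f["D"]))[:,0]
    d=np.c_[p[:,0],-p[:,1],-np.ones(len(p))]
    return R.from_euler('xyz',f["attitude"],degrees=True).apply(d)
def at(f,uv,z):
    d=ray(f,uv); e=f["eye"]; return e+d*((np.broadcast_to(z,len(d))-e[2])/d[:,2])[:,None]
E
python3 - <<'E'
from h import *
from workcell import eyes
f=eyes.grab_frame("top")
c={'L':(32,307,30),'Rr':(432,307,30),'T':(232,107,30),'B':(232,507,30),'ctr':(232,307,30),'f1':(409,109,31.5),'f2':(708,62,31.5),'f3':(763,405,31.5),'f4':(459,442,31.5),
'blank':(592,233,43.5),'bl':(515,233,43.5),'br':(669,233,43.5),'pock':(283,213,30),'pa':(68,217,75),'pb':(375,387,75),'glue':(468,3,150)}
P={k:at(f,[(140+(x+.5)/3.2-.5,130+(y+.5)/3.2-.5)],z)[0] for k,(x,y,z) in c.items()}
P['glue']=at(f,[(286,129.5)],150)[0]
P['paste']=at(f,[(115,281)],100)[0]
for k,v in P.items(): print(k,v.round(1))
d=lambda a,b:np.linalg.norm((P[a]-P[b])[:2])
print('diam',d('L','Rr'),d('T','B'),'plate',d('f1','f2'),d('f2','f3'),d('f3','f4'),d('f4','f1'),'blank',d('bl','br'))
print('pa-ctr',d('pa','ctr'),'pb',d('pb','ctr'),'pock',d('pock','ctr'),'pa-pb',d('pa','pb'))
c0=P['ctr'];fc=(P['f1']+P['f2']+P['f3']+P['f4'])/4
ex=(P['f1']+P['f2']-P['f3']-P['f4']);ang=np.arctan2(ex[1],ex[0]);
ey=P['f1']+P['f4']-P['f2']-P['f3'];print('bed yaw',np.degrees(ang),np.degrees(np.arctan2(-ey[0],ey[1])), 'from ctr', np.degrees(np.arctan2((c0-fc)[1],(c0-fc)[0]))-90,'dist',d2:=np.linalg.norm((c0-fc)[:2]))
a=lambda v:np.degrees(np.arctan2(v[1],v[0]))
print('joint from pocket',a(P['pock']-c0)+90-np.degrees(ang),'posts',a(P['pa']-P['pb'])-np.degrees(ang))
for k in('blank','glue','paste','pa','pb','pock'):
    v=P[k]-c0; print(k,'bed',(np.cos(ang)*v[0]+np.sin(ang)*v[1]).round(1),(-np.sin(ang)*v[0]+np.cos(ang)*v[1]).round(1))
E
```

```text
L [527.3 275.7  30. ]
Rr [529.4  15.   30. ]
T [659.7 147.5  30. ]
B [398.9 143.6  30. ]
ctr [528.4 145.5  30. ]
f1 [659.3  31.1  31.5]
f2 [ 692.5 -166.2   31.5]
f3 [ 467.1 -201.6   31.5]
f4 [441.8  -3.2  31.5]
blank [577.9 -87.9  43.5]
bl [577.5 -38.1  43.5]
br [ 578.3 -137.9   43.5]
pock [590.1 113.1  30. ]
pa [583.2 242.   75. ]
pb [479.4  50.5  75. ]
glue [704.7  -2.7 150. ]
paste [421.  319.8 100. ]
diam 260.68046257775694 260.86685721333066 plate 200.02968913722862 228.1744468738732 200.03643972727613 220.10146073491612 blank 99.79733420969986
pa-ctr 111.0153471969385 pb 106.8442344078336 pock 69.77797014672784 pa-pb 217.8135083670247
bed yaw 8.958052407694922 8.39660008472059 from ctr 9.069010407522171 dist 233.4060044208556
joint from pocket 53.32850916581371 posts 52.588690999029666
blank bed 12.6 -238.3
glue bed 151.1 -173.9
paste bed -78.9 188.9
pa bed 69.2 86.8
pb bed -63.1 -86.2
pock bed 56.0 -41.7
```

Request:
{"op": "send_rows", "data": {"targets": "-0.422 -0.343 0 0 0 95 100;-0.422 -0.343 0 0 0 95 100;-0.422 -0.343 0 0 0 95 100;-0.422 -0.343 0 0 0 95 100;-0.422 -0.343 0 0 0 95 100;-0.422 -0.343 0 0 0 95 100;-0.422 -0.343 0 0 0 95 60;-0.422 -0.343 0 0 0 95 60;-0.422 -0.343 0 0 0 95 60;-0.422 -0.343 0 0 0 95 60;-0.422 -0.343 0 0 0 95 60;-0.422 -0.343 0 0 0 95 60"}}

```text
time_s: 1.15
ee_pos: [458.5, 87.5, 214.0]
ee_rot: [-180.0, -0.0, 71.0]
force: [0.9, 0.4, 0.3]
gripper_width: 55.5
gripper_force: 0.0
```

Request:
{"op": "send_rows", "data": {"targets": "-0.0284 0.0309 0 0 0 7 60;-0.0284 0.0309 0.02 0 0 9 60;-0.0284 0.0309 0.06 0 0 9 60;-0.0284 0.0309 0.1 0 0 9 60;-0.0284 0.0309 0.13 0 0 9 60;-0.0284 0.0309 0.15 0 0 9 60;-0.0284 0.0309 0.165 0 0 9 60;-0.0284 0.0309 0.172 0 0 9 60;-0.0284 0.0309 0.172 0 0 9 60;-0.0284 0.0309 0.172 0 0 9 60"}}

```text
time_s: 1.98
ee_pos: [478.7, 52.8, 42.2]
ee_rot: [180.0, -0.0, 62.3]
force: [0.5, -0.1, -0.2]
gripper_width: 54.3
gripper_force: 0.0
```

```bash
python3 - <<'E'
from workcell import env,eyes
import cv2
s=env.state();print(s['ee_pos'],s['ee_rot'],s['force'],s['qpos'])
cv2.imwrite("pics/w1.png",eyes.grab_frame("wrist")["image"])
E
```

```text
[478.70901219  52.78073724  42.2194044 ] [ 1.79987339e+02 -1.35999674e-02  6.23213999e+01] [ 0.45151818 -0.08816623 -0.2461047 ] [4.92032888e+00 2.06238145e+01 1.15128248e+02 6.64633451e-03
 4.42299440e+01 3.25941688e+01]
```

View pics/w1.png

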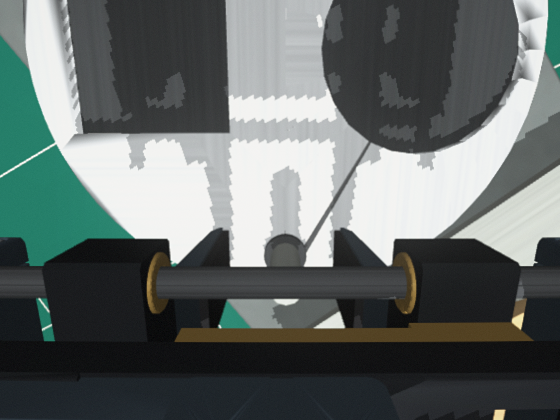

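Post stands between the fingers at (285,250). I'll grip it and swing along the arc.

Request:
{"op": "send_rows", "data": {"targets": "0 0 0 0 0 0 0;0 0 0 0 0 0 0;0 0 0 0 0 0 0;0 0 0 0 0 0 0;0 0 0 0 0 0 0;0 0 0 0 0 0 0;0 0 0 0 0 0 0;0 0 0 0 0 0 0", "grip_force": 15}}

```text
time_s: 2.7
ee_pos: [478.7, 52.7, 42.2]
ee_rot: [180.0, -0.0, 62.3]
force: [0.6, -0.1, 2.2]
gripper_width: 15.6
gripper_force: 15.0
```

Request:
{"op": "send_rows", "data": {"targets": "0.0002 -0.0046 0 0 0 2.5 0;0.0004 -0.0092 0 0 0 5 0;0.0016 -0.0184 0 0 0 10 0;0.0036 -0.0274 0 0 0 15 0;0.0064 -0.0363 0 0 0 20 0;0.0099 -0.0448 0 0 0 25 0;0.0142 -0.0530 0 0 0 30 0;0.0192 -0.0608 0 0 0 35 0;0.0248 -0.0681 0 0 0 40 0;0.0248 -0.0681 0 0 0 40 0;0.0248 -0.0681 0 0 0 40 0"}}

```text
time_s: 3.62
ee_pos: [430.8, 107.1, 42.2]
ee_rot: [180.0, -0.2, 22.4]
force: [3.1, 1.9, -1.8]
gripper_width: 15.7
gripper_force: 15.0
```

Request:
{"op": "send_rows", "data": {"targets": "0 -0.0037 0 0 0 2 0;0.0003 -0.0074 0 0 0 4 0;0.0005 -0.0102 0 0 0 5.5 0;0.0008 -0.0129 0 0 0 7 0;0.0012 -0.0157 0 0 0 8.5 0;0.0016 -0.0184 0 0 0 10 0;0.0020 -0.0202 0 0 0 11 0;0.0023 -0.0220 0 0 0 12 0;0.0027 -0.0238 0 0 0 13 0;0.0027 -0.0238 0 0 0 13 0;0.0027 -0.0238 0 0 0 13 0"}}

```text
time_s: 4.53
ee_pos: [424.7, 129.4, 42.2]
ee_rot: [180.0, -0.2, 9.4]
force: [5.5, 1.1, -3.3]
gripper_width: 15.1
gripper_force: 15.0
```

Request:
{"op": "send_rows", "data": {"targets": "0 0 0 0 0 0 40;0 0 0 0 0 0 40;0 0 0 0 0 0 60;0 0 0 0 0 0 60;0 0 -0.03 0 0 0 60;0 0 -0.07 0 0 0 60;0 0 -0.1 0 0 0 60;0 0 -0.12 0 0 0 60;0 0 -0.12 0 0 0 60"}}

```text
time_s: 5.28
ee_pos: [425.4, 130.0, 166.1]
ee_rot: [-179.9, -0.5, 9.3]
force: [-0.1, 0.4, 0.1]
gripper_width: 54.6
gripper_force: 0.0
```

```bash
python3 - <<'E'
from workcell import env,eyes
import cv2
s=env.state();print(s['ee_pos'],s['ee_rot'],s['force'],s['qpos'])
im=eyes.grab_frame("top")["image"]
im=im[130:310,140:390]
cv2.imwrite("pics/crop1.png",cv2.resize(im,None,fx=3.2,fy=3.2,interpolation=cv2.INTER_CUBIC))
E
```

```text
[425.38002034 129.98236521 166.07855204] [-179.94453311   -0.4877456     9.32802959] [-0.14428622  0.39753896  0.14201841] [1.55079427e+01 8.64171707e+00 1.10268471e+02 3.02913868e-03
 6.05989298e+01 9.61782012e+01]
```

View pics/crop1.png

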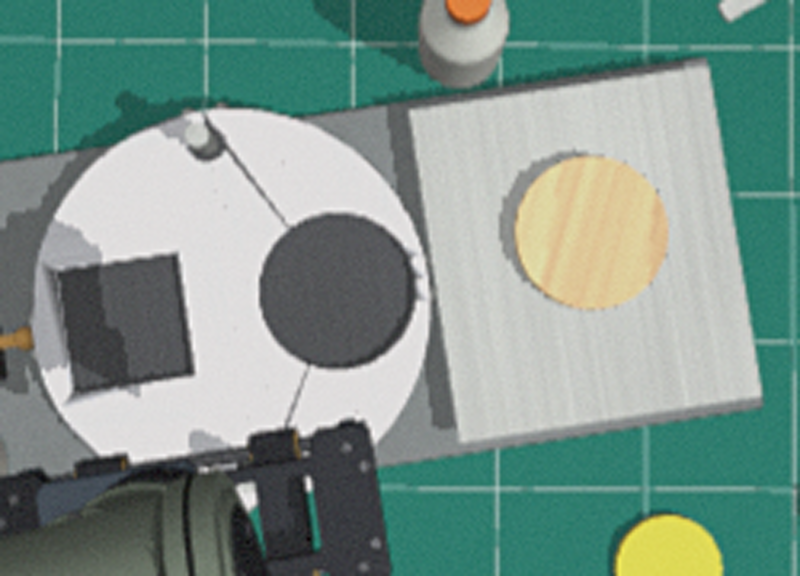

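Pocket rim now spans x 260–416, y 213–368 in the crop, so its centre is (338,290.5). I'll work out the angle and plan the push.

```bash
python3 - <<'E'
from h import *
from workcell import eyes
f=eyes.grab_frame("top")
g=lambda x,y,z: at(f,[(140+(x+.5)/3.2-.5,130+(y+.5)/3.2-.5)],z)[0]
p=g(338,290.5,30); c=g(232,307,30); b=g(592,233,43.5); sq=g(124,325,30)
a=lambda v:np.degrees(np.arctan2(v[1],v[0]))
print('pocket',p,'ctr',c,'sq',sq,'dir+90',a(p-c)+90,a(p-sq)+90,np.linalg.norm(p-c))
# image code: dark floor centroid
im=f["image"][130:310,140:390]; m=(im.max(2)<95).astype(np.uint8); m[:, :75]=0; m[120:]=0; 
n,l,st,ce=cv2.connectedComponentsWithStats(m); i=[k for k in range(1,n) if 1000<st[k,4]<3000]
print(st[i],ce[i]*3.2)
# blank by colour
mb=((im[...,2].astype(int)-im[...,0])>40).astype(np.uint8); n,l,st,ce=cv2.connectedComponentsWithStats(mb); i=[k for k in range(1,n) if st[k,4]>1200]; print(st[i],(ce[i]+.5)*3.2)
v=p-b; print('push',v,np.linalg.norm(v[:2]),a(v))
E
```

```text
pocket [539.67218069  76.50833627  30.        ] ctr [528.36443069 145.51490754  30.        ] sq [516.09982336 215.61470498  30.        ] dir+90 9.30605687060438 9.617728559411432 69.92690532304228
[[  81   67   49   48 1748]] [[335.03524027 290.47322654]]
[[ 161   49   48   48 1804]] [[591.55121951 232.91884701]]
push [-38.22958146 164.45206796 -13.5       ] 168.83715099182203 103.08690677834136
```

Request:
{"op": "send_rows", "data": {"targets": "0.121 0.325 0 0 0 -93.7 66;0.121 0.325 0 0 0 -93.7 66;0.121 0.325 0 0 0 -93.7 66;0.121 0.325 0 0 0 -93.7 66;0.121 0.325 0 0 0 -93.7 66;0.121 0.325 0 0 0 -93.7 66;0.121 0.325 0 0 0 -93.7 66;0.121 0.325 0 0 0 -93.7 66;0.121 0.325 0 0 0 -93.7 66;0.121 0.325 0 0 0 -93.7 66;0.121 0.325 0 0 0 -93.7 66;0.121 0.325 0 0 0 -93.7 66"}}

```text
time_s: 6.38
ee_pos: [593.7, -172.3, 158.6]
ee_rot: [-179.7, -0.1, 91.6]
force: [0.1, 0.2, 0.0]
gripper_width: 60.6
gripper_force: 0.0
```

Request:
{"op": "send_rows", "data": {"targets": "0 0 0 0 0 -7 66;0 0 0 0 0 -7.6 66;0 0 0 0 0 -7.6 66;0 0 0 0 0 -7.6 66;0 0 0 0 0 -7.6 66"}}

```text
time_s: 6.8
ee_pos: [594.7, -171.5, 161.2]
ee_rot: [-179.9, -0.0, 98.9]
force: [0.4, 1.0, 0.1]
gripper_width: 59.8
gripper_force: 0.0
```

Request:
{"op": "send_rows", "data": {"targets": "0.0004 0.0026 0.03 0 0 -4.2 66;0.0004 0.0026 0.06 0 0 -4.2 66;0.0004 0.0026 0.09 0 0 -4.2 66;0.0004 0.0026 0.111 0 0 -4.2 66;0.0004 0.0026 0.111 0 0 -4.2 66;0.0004 0.0026 0.111 0 0 -4.2 66;0.0004 0.0026 0.111 0 0 -4.2 66"}}

```text
time_s: 7.38
ee_pos: [598.7, -171.2, 52.4]
ee_rot: [179.9, 0.1, 103.2]
force: [-0.2, 0.2, -0.3]
gripper_width: 60.1
gripper_force: 0.0
```

```bash
python3 - <<'E'
from workcell import env,eyes
import cv2
s=env.state();print(s['ee_pos'],s['ee_rot'],s['force'])
cv2.imwrite("pics/w2.png",eyes.grab_frame("wrist")["image"])
E
```

```text
[ 598.72814775 -171.22302485   52.36789306] [1.79868328e+02 7.09996291e-02 1.03153331e+02] [-0.22684294  0.23227373 -0.29366487]
```

View pics/w2.png

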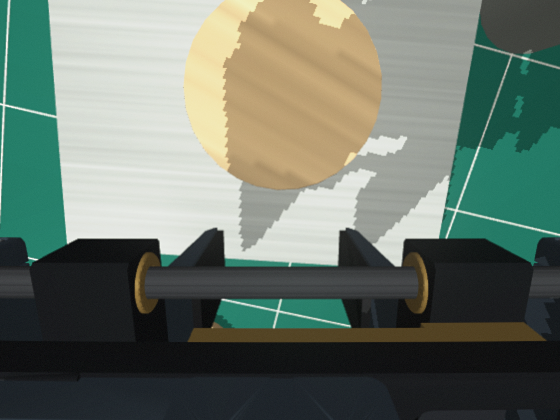

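Blank is centred between the fingers (columns 283 and 281). I'll lower the fingers and push.

Request:
{"op": "send_rows", "data": {"targets": "0 -0.0013 0.008 0 0 0 66;0 -0.0013 0.0174 0 0 0 66;0 -0.0013 0.0174 0 0 0 66;0.008 -0.0013 0.0174 0 0 0 66;0.016 -0.0013 0.0174 0 0 0 66;0.024 -0.0013 0.0174 0 0 0 66;0.032 -0.0013 0.0174 0 0 0 66;0.040 -0.0013 0.0174 0 0 0 66;0.048 -0.0013 0.0174 0 0 0 66;0.056 -0.0013 0.0174 0 0 0 66;0.064 -0.0013 0.0174 0 0 0 66;0.072 -0.0013 0.0174 0 0 0 66"}}

```text
time_s: 8.43
ee_pos: [579.8, -100.4, 33.7]
ee_rot: [180.0, 0.0, 103.2]
force: [0.4, -0.1, 0.4]
gripper_width: 60.1
gripper_force: 0.3
```

Request:
{"op": "send_rows", "data": {"targets": "0.008 0 0 0 0 0 66;0.016 0 0 0 0 0 66;0.024 0 0 0 0 0 66;0.032 0 0 0 0 0 66;0.040 0 0 0 0 0 66;0.048 0 0 0 0 0 66;0.056 0 0 0 0 0 66;0.062 0 0 0 0 0 66;0.068 0 0 0 0 0 66;0.072 0 0 0 0 0 66;0.072 0 0 0 0 0 66;0.072 0 0 0 0 0 66"}}

```text
time_s: 9.43
ee_pos: [563.4, -30.8, 33.5]
ee_rot: [-180.0, -0.0, 103.2]
force: [-0.6, -0.3, 0.2]
gripper_width: 60.0
gripper_force: 0.0
```

Request:
{"op": "send_rows", "data": {"targets": "0.005 0.0003 0 0 0 0 66;0.010 0.0006 0 0 0 0 66;0.015 0.0012 0 0 0 0 66;0.020 0.0012 0 0 0 0 66;0.025 0.0012 0 0 0 0 66;0.030 0.0012 0 0 0 0 66;0.035 0.0012 0 0 0 0 66;0.039 0.0012 0 0 0 0 66;0.042 0.0012 0 0 0 0 66;0.045 0.0012 0 0 0 0 66;0.045 0.0012 0 0 0 0 66"}}

```text
time_s: 10.35
ee_pos: [554.3, 13.6, 33.6]
ee_rot: [-180.0, -0.0, 103.2]
force: [0.2, 0.1, -0.2]
gripper_width: 60.2
gripper_force: 0.0
```

```bash
python3 - <<'E'
from workcell import env,eyes
import cv2
s=env.state();print(s['ee_pos'],s['ee_rot'],s['force'])
a=eyes.grab_frame("wrist")["image"]
b=eyes.grab_frame("scene")["image"][120:300,190:350]
b=cv2.resize(b,(373,420),interpolation=cv2.INTER_CUBIC)
import numpy as np
cv2.imwrite("pics/w3.png",np.hstack([a[:, 90:500],b]))
E
```

```text
[554.27080038  13.61834203  33.5668233 ] [-1.79999787e+02 -1.86927363e-02  1.03196277e+02] [ 0.17388005  0.05517112 -0.17801711]
```

View pics/w3.png

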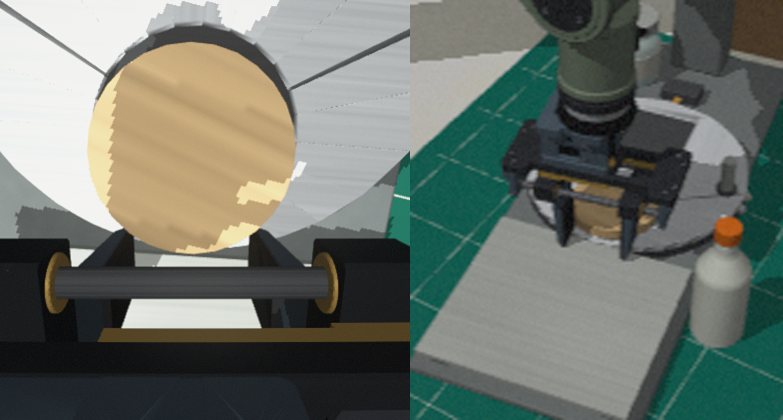

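The wrist view shows the blank nearly over the pocket, with the remaining crescent at the far side (200,30). I'll push the rest slowly.

Request:
{"op": "send_rows", "data": {"targets": "0.002 0 0 0 0 0 66;0.004 0 0 0 0 0 66;0.006 0 0 0 0 0 66;0.007 0 0 0 0 0 66;0.008 0 0 0 0 0 66;0.009 0 0 0 0 0 66;0.009 0 0 0 0 0 66;0.009 0 0 0 0 0 66"}}

```text
time_s: 11.12
ee_pos: [552.3, 21.9, 33.5]
ee_rot: [-180.0, -0.0, 103.2]
force: [-0.2, -0.2, -0.3]
gripper_width: 60.2
gripper_force: 0.1
```

```bash
python3 - <<'E'
from workcell import env,eyes
import cv2, numpy as np
s=env.state();print(s['ee_pos'],s['ee_rot'],s['force'])
a=eyes.grab_frame("wrist")["image"]
cv2.imwrite("pics/w4.png",a)
E
```

```text
[552.33837008  21.88570419  33.54371094] [-1.79999445e+02 -5.69344813e-03  1.03179905e+02] [-0.23830634 -0.1542396  -0.33228542]
```

View pics/w4.png

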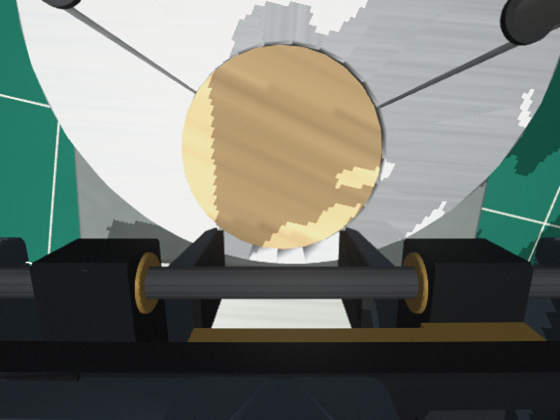

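The blank fills the pocket, with a thin dark gap at the far and right rim (285,42 and 383,150). I'll back off and check from above whether it has dropped.

Request:
{"op": "send_rows", "data": {"targets": "-0.01 0 0 0 0 0 66;-0.02 0 0 0 0 0 66;-0.02 0 -0.03 0 0 0 66;-0.03 0 -0.06 0 0 0 66;-0.07 0 -0.09 0 0 0 66;-0.11 0 -0.12 0 0 0 66;-0.15 0 -0.15 0 0 0 66;-0.19 0 -0.15 0 0 0 66;-0.20 0 -0.15 0 0 0 66;-0.20 0 -0.15 0 0 0 66"}}

```text
time_s: 12.0
ee_pos: [599.7, -180.0, 185.2]
ee_rot: [179.8, 0.3, 102.9]
force: [0.2, 0.2, -0.8]
gripper_width: 60.0
gripper_force: 0.0
```

```bash
python3 - <<'E'
from h import *
from workcell import env,eyes
s=env.state();print(s['ee_pos'],s['ee_rot'],s['force'])
a=eyes.grab_frame("top")["image"][160:290,140:290]
b=eyes.grab_frame("scene")["image"][150:250,220:350]
cv2.imwrite("pics/fin.png",np.hstack([cv2.resize(a,(450,390),interpolation=3),cv2.resize(b,(350,390),interpolation=2)]))
f=eyes.grab_frame("top"); im=f["image"]
m=((im[...,2].astype(int)-im[...,0])>40).astype(np.uint8); m[:160]=0;m[290:]=0;m[:,:160]=0;m[:,280:]=0
n,l,st,ce=cv2.connectedComponentsWithStats(m); k=1+st[1:,4].argmax(); print(st[k],ce[k],at(f,[ce[k]],34))
E
```

```text
[ 599.69515977 -179.95139934  185.21117415] [179.78083504   0.30599028 102.86655397] [ 0.22493371  0.21443315 -0.83096289]
[ 222  197   48   48 1796] [245.26002227 220.90979955] [[538.62317346  76.32302172  34.        ]]
```

View pics/fin.png

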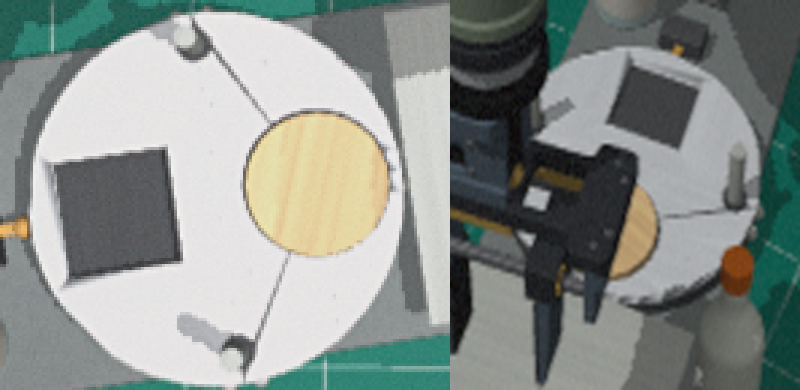

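It looks seated and is centred within 1 mm. I'll confirm the height by gently touching the near edge with shut fingers: 34 mm means it is flat.

Request:
{"op": "send_rows", "data": {"targets": "0.04 0 0.02 0 0 0 0;0.08 0 0.04 0 0 0 0;0.12 -0.002 0.06 0 0 0 0;0.16 -0.0038 0.08 0 0 0 0;0.20 -0.0038 0.1 0 0 0 0;0.2287 -0.0038 0.12 0 0 0 0;0.2287 -0.0038 0.135 0 0 0 0;0.2287 -0.0038 0.137 0 0 0 0;0.2287 -0.0038 0.137 0 0 0 0;0.2287 -0.0038 0.137 0 0 0 0"}}

```text
time_s: 12.98
ee_pos: [542.7, 48.8, 47.3]
ee_rot: [179.9, 0.0, 103.2]
force: [-0.3, -0.1, -0.1]
gripper_width: 0.4
gripper_force: 0.0
```

Request:
{"op": "send_rows", "data": {"targets": "0 0 0.002 0 0 0 0;0 0 0.004 0 0 0 0;0 0 0.005 0 0 0 0;0 0 0.006 0 0 0 0;0 0 0.006 0 0 0 0;0 0 0.006 0 0 0 0"}}

```text
time_s: 13.48
ee_pos: [542.2, 48.7, 40.6]
ee_rot: [180.0, -0.0, 103.1]
force: [-1.3, 0.6, 0.1]
gripper_width: 0.7
gripper_force: 0.0
```

Request:
{"op": "send_rows", "data": {"targets": "0 0 0.001 0 0 0 0;0 0 0.002 0 0 0 0;0 0 0.003 0 0 0 0;0 0 0.003 0 0 0 0;0 0 0.003 0 0 0 0"}}

```text
time_s: 13.9
ee_pos: [542.1, 48.9, 37.4]
ee_rot: [-180.0, -0.0, 103.2]
force: [0.4, -1.4, -1.0]
gripper_width: 0.5
gripper_force: 0.0
```

Request:
{"op": "send_rows", "data": {"targets": "0 0 0.001 0 0 0 0;0 0 0.002 0 0 0 0;0 0 0.003 0 0 0 0;0 0 0.004 0 0 0 0;0 0 0.004 0 0 0 0"}}

```text
time_s: 14.32
ee_pos: [542.5, 49.0, 34.3]
ee_rot: [179.9, 0.0, 103.2]
force: [-0.9, 0.2, 5.2]
gripper_width: 0.6
gripper_force: 2.5
```

Contact came at about 34 mm with 5 N, so the blank is flat on the pocket floor. I'll lift off and check the result.

Request:
{"op": "send_rows", "data": {"targets": "0 0 -0.01 0 0 0 0;0 0 -0.03 0 0 0 0;0 0 -0.06 0 0 0 0;0 0 -0.1 0 0 0 0;0 0 -0.14 0 0 0 0;-0.03 0 -0.17 0 0 0 0;-0.07 0 -0.17 0 0 0 0;-0.11 0 -0.17 0 0 0 0;-0.15 0 -0.17 0 0 0 0;-0.19 0 -0.17 0 0 0 0;-0.2 0 -0.17 0 0 0 0;-0.2 0 -0.17 0 0 0 0"}}

```text
time_s: 15.32
ee_pos: [588.0, -148.6, 203.5]
ee_rot: [180.0, 0.0, 102.9]
force: [-0.0, 0.8, -0.0]
gripper_width: 0.4
gripper_force: 0.0
```

```bash
python3 - <<'E'
from h import *
from workcell import env,eyes
f=eyes.grab_frame("top"); im=f["image"]
m=((im[...,2].astype(int)-im[...,0])>40).astype(np.uint8); m[:160]=0;m[290:]=0;m[:,:160]=0;m[:,280:]=0
n,l,st,ce=cv2.connectedComponentsWithStats(m); k=1+st[1:,4].argmax(); print(st[k],ce[k],at(f,[ce[k]],34))
print(env.state()['force'],env.state()['ee_pos'])
print(env.job_done())
E
```

```text
[ 222  197   48   48 1797] [245.2392877  220.84195882] [[538.76401571  76.36769371  34.        ]]
[ 0.20880522 -0.41593795 -0.56506027] [ 587.46476798 -146.48214789  203.44952854]
the job is handed in; nothing more can be done
None
```

I handed the job in after about 15 s of robot time; no verdict came back, but by my own checks the table is at the round-pocket position (within about 1°), the blank is flat in the pocket about 1 mm off centre, the arm is clear, and I steered clear of the glue bottle and paste jar and felt no knocks.

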